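Seat the sharpening stone in its bench holder

ROBOT

A 6-joint arm with a two-finger parallel gripper is mounted at the origin on the work surface. World frame = base frame: x ahead of the robot, y to its left, z up, the work surface at z = 0. Lengths are in m, angles in rad, forces in N, time in s.
With the tool pointing down it reaches from about 0.375 to 0.975 m from the base axis. Payload 3.8 kg.
Tool frame: the origin (TCP) lies midway between the tips of the shut fingers; the grasp point (between the pads) lies 19 mm behind it; z points along the fingers, y is the line along which they close (so a half turn about z gives the same grasp; the last joint's range is limited). The gripper opens to 85 mm and grips with 20 to 120 N. Pads are 22 mm wide; open, the fingers measure 114 mm over their backs; the gripper's body (76 mm by 85 mm) begins 54 mm behind the grasp point. The pads swing forward as they close: fully open they stand 13 mm farther back than shut.
Start: joints at [-1.315, 0.264, 1.604, -0, 1.274, -0.037], TCP at [0.195, -0.646, 0.231] pointing down, gripper open.
Joint ranges: [-2.63, 2.63], [-0.94, 2.18], [0.31, 2.57], [-1.31, 4.45], [0, 2.66], [-2.55, 2.55]. Speed limits (rad/s): [2.57, 2.57, 3.14, 3.14, 3.14, 3.14].

INTERFACE

Orientations are given as a unit quaternion [x, y, z, w].
In Python, from workcell import bot gives the robot as it stands. The module is installed in compiled form; this text tells all that it offers.
- The arm moves only by the tool carry_out, never from a script. Its argument "targets" is a list that holds one entry, the list of rows, each a list of 7 numbers: the shift along the tool's x, y, z in mm, then the turn, a rotation vector about the tool's x, y, z in rad, then the closure, from 0 (fully open) to 1 (shut). In form: [[[dx, dy, dz, rx, ry, rz, claw], ...]]. A call has 1 to 8 rows; each row shifts and turns the commanded pose from where the row before left it, along the tool's axes as they then stand; what a row does not reach is not made up. A row lasts 1/10 s, in which the tool goes at most 50 mm and 8.59 degrees, less where a joint would pass 70% of its speed; a pose out of reach is approached as far as the arm can. A call is refused whole if a number of a shift passes 50 or a number of a turn 0.15, either way. A call with a gripper value outside its range is refused whole. The fingers move at their own pace and stop on an object; the grip force is fixed at half the most. Time passes only in rows, so rows that do not move let the fingers close. It gives the time, the measured TCP pose, the force, the opening and the grip force at its end, in the units of the state.
- bot.read_state(): the state, without advancing time (a new reading comes with each control period).
- bot.snapshot(name): name is "scene" or "top"; returns a dict with "frame" (420x560x3 uint8, blue, green, red), "fov_y" (degrees; the focal length in pixels is half the picture's height over the tangent of half this angle, whatever the lens; pixels are square), "cx", "cy" (the principal point, pixels), "extrinsics" (4x4, takes a point from world to camera coordinates). Camera axes: x right, y up, looking along -z (the intrinsics and any distortion apply to the point x, -y, -z); pixel columns grow to the right and rows downward; lengths in m; the calibration is good to about 2 mm. A picture is of the moment at which its call begins. There is no depth.
- bot.close_job(): hands the job in; it is judged then, once.
The state is a dict: "time_s": time; "joint_positions": joint angles; "joint_velocities": joint speeds; "joint_torque": joint torques, N m; "tcp_pos": TCP position; "tool_rot": TCP orientation; "ft_force": force on the tool from outside, world axes, zero at the start; "wrist_torque": the same for the moment, N m; "finger_gap": finger opening in m; "finger_force": force on a finger pad.
Only numpy, scipy, OpenCV 4.12 (cv2) and the standard library are available. Lean on these libraries where they do the work, as an engineer would, in place of code of your own. Each camera call takes 0.05 s, during which the arm holds its last target. There are 200 camera calls.

TASK

The terracotta-red sharpening stone stands on its long edge in the small wooden rack. Take it out, lay it flat on the cork mat and let go, then take it again by its long sides and lower it into the pocket of the wooden stone holder, keeping hold of it until it is down, so that it lies flat and square on the pocket's floor; either broad face may be up. Never let the stone fall from a height, leave the mug, compass, boathook tip and float where they are, and let go of the stone at the end.

Things in the scene. Friction and masses are not known exactly. Their poses are not given: they have to be found in the camera images.
- stone: the terracotta-red sharpening stone, a plain rectangular block 150 x 25 x 60 mm, about 0.5 kg. Origin at its centre. x runs along its 150 mm length, y through its 25 mm thickness, z across its 60 mm width. At the start it stands on a 150 x 25 mm edge in the rack (z up, centre 40 mm above the bench, top edge 70 mm above it); lying flat, its y axis is vertical, up or down
- rack: small fixed pale wooden stone rack, base 130 x 90 x 10 mm, with two rails 110 mm long (along its x) whose tops are 28 mm above the bench; the slot between them is 29 mm wide and its floor is 10 mm above the bench. Origin at the centre of its underside, z up. The stone stands in the slot along the rack's x and sticks out 42 mm above the rails
- mat_top (a point): centre of the top of the fixed cork mat, 220 mm (x) by 200 mm (y), 4 mm thick, between rack and holder; x and y along the mat's sides, z up
- holder: fixed stone holder: a dark wooden base 200 mm (x) by 100 mm (y) by 18 mm, with a paler raised border up to 30 mm above the bench and four brass screw heads; the border frames the pocket. Each long side of the border has a 70 mm wide open gap at its middle, level with the pocket floor, for the fingers. Origin at the centre of its underside, z up
- pocket (a point): centre of the pocket's floor in the holder, 18 mm above the bench. The pocket is 154 mm long (x) by 64 mm wide (y) and 12 mm deep, for the 150 x 60 mm stone; z up. A seated stone's centre lies 12.5 mm above this point
- mug: grey stoneware mug, 82 mm wide, 90 mm high, handle at its side; origin under its centre; to be left alone
- compass: round brass pocket compass, 64 mm wide, 20 mm high; origin under its centre; to be left alone
- boathook: black iron boathook tip, 155 mm long (along x), about 80 mm wide, 32 mm high; origin under its middle; to be left alone
- float: cork net float, a ring 84 mm wide and 30 mm high; origin under its centre; to be left alone
Things that resemble listed ones, but are neither listed nor needed, are in the scene too. What is meant by the holder is not pink, and is the smaller of those in its own colour.

How it is judged:
By the outcome, as a careful person would: the job done as asked, in the order asked, and still so for the second after the job is handed in, with the robot touching nothing.
It also fails if it takes over 61 s, if anything falls off the work surface, if the arm or the gripper's body presses on something with over 40 N, if the wrist force passes 120 N, or if a joint passes its speed limit or range.

## Working session

There is one attempt and no reset: what is moved stays moved. The work goes in short steps, Python scripts to look and compute and a tool call to move; the robot and the scene stay as the last step left them, time stands still between calls to the robot, and variables do not carry over. Pictures are saved under pics/ and viewed, at most 10 in all, crops included, and the job is handed in when it is done.

Besides the shell and the picture viewer there is one more tool, called after "Emit:" by a JSON object that holds its "name" and its "arguments". carry_out: Moves the arm, as the interface text tells. Its arguments: {"type":"object","properties":{"targets":{"type":"array","items":{"type":"array","items":{"type":"array","items":{"type":"number"}}}}},"required":["targets"]}

```bash
mkdir -p pics
cat > h.py <<'E'
import numpy as np, cv2, pickle
from workcell import bot
def snap(n,fn):
    s=bot.snapshot(n); pickle.dump(s,open(fn+'.pkl','wb')); cv2.imwrite('pics/'+fn+'.png',s['frame']); return s
def ray(s,px):
    f=210/np.tan(np.radians(s['fov_y'])/2); E=np.array(s['extrinsics']); R=E[:3,:3]; c=-R.T@E[:3,3]
    px=np.atleast_2d(px).astype(float)
    d=np.c_[(px[:,0]-s['cx'])/f,-(px[:,1]-s['cy'])/f,-np.ones(len(px))]
    return c,d@R
def onz(s,px,z):
    c,d=ray(s,px); return c+d*((z-c[2])/d[:,2])[:,None]
def proj(s,P):
    f=210/np.tan(np.radians(s['fov_y'])/2); E=np.array(s['extrinsics']); q=np.atleast_2d(P)@E[:3,:3].T+E[:3,3]
    return np.c_[s['cx']+f*q[:,0]/-q[:,2], s['cy']-f*q[:,1]/-q[:,2]]
E
python3 - <<'E'
from h import *
for n in('scene','top'):
    s=snap(n,n+'0'); print({k:v for k,v in s.items() if k!='frame'})
print(bot.read_state())
E
```

```text
{'fov_y': 53.79725807967997, 'cx': 277.58266687112524, 'cy': 211.4186604797291, 'extrinsics': array([[-0.15933512,  0.98711273, -0.01485896,  0.14992401],
       [-0.67987298, -0.09880379,  0.72664334,  0.27852929],
       [ 0.71581076,  0.12588201,  0.68685419, -1.50049714],
       [ 0.        ,  0.        ,  0.        ,  1.        ]])}
{'fov_y': 56.10772621376449, 'cx': 283.1524489245139, 'cy': 206.30806315738306, 'extrinsics': array([[-0.02461324, -0.99958219, -0.01515345, -0.05427409],
       [ 0.99869603, -0.02526394,  0.04436188, -0.47271514],
       [-0.04472618, -0.0140418 ,  0.99890059, -1.17336051],
       [ 0.        ,  0.        ,  0.        ,  1.        ]])}
{'time_s': 0.1, 'joint_positions': array([-1.31489672e+00,  2.64691305e-01,  1.60525548e+00, -2.84685327e-06,
        1.27372728e+00, -3.68559067e-02]), 'joint_velocities': array([ 0.00024157, -0.0033447 , -0.00371849,  0.0009837 ,  0.0013187 ,
       -0.0003485 ]), 'joint_torque': array([-3.38440896e-04, -5.16707897e+01, -3.68589807e+01, -6.34799221e-05,
        6.24001041e-03,  1.19881278e-05]), 'tcp_pos': array([ 0.19465342, -0.64561618,  0.23006771]), 'tool_rot': array([ 9.89305294e-01,  1.45855927e-01, -1.15104640e-04, -1.03432031e-03]), 'ft_force': array([-0.04988763, -0.23693809, -0.23083312]), 'wrist_torque': array([ 0.01457163, -0.02414854,  0.00580806]), 'finger_force': 0.0, 'finger_gap': 0.08544743075187673}
```

View pics/top0.png

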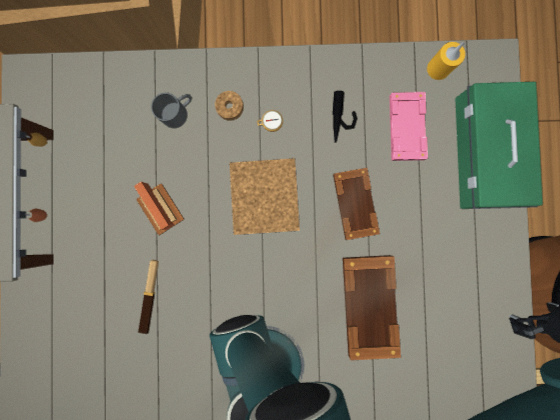

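View pics/scene0.png

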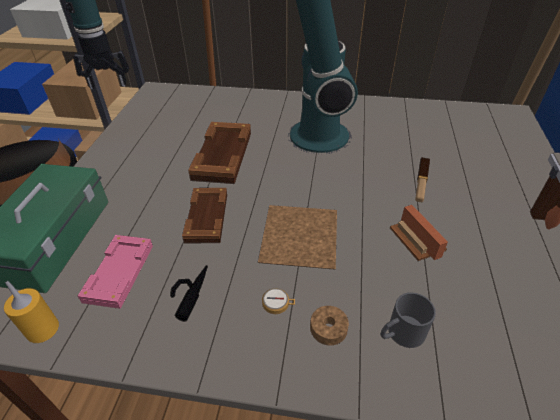

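The top view shows three holder-like things: pink at (408,126), small brown at (356,204) and large brown at (371,308). The small brown one fits, since it isn't pink and is the smaller of the two brown ones. The stone stands in the rack at (155,207), and the mat is at (265,196). Next I'll measure these and confirm the choice in a crop.

```bash
cat > m.py <<'E'
from h import *
s=pickle.load(open('top0.pkl','rb'));t=pickle.load(open('scene0.pkl','rb'))
def rect(m,s,z,name):
    m=cv2.morphologyEx(m,cv2.MORPH_CLOSE,np.ones((3,3)))
    c=max(cv2.findContours(m,0,2)[0],key=cv2.contourArea)
    P=onz(s,c[:,0,:],z)[:,:2]
    r=cv2.minAreaRect((P*1000).astype(np.float32)); print(name,np.round(r[0],1),np.round(r[1],1),round(r[2],1),cv2.boundingRect(c)); return r,c
def mask(im,lo,hi,box):
    h=cv2.inRange(cv2.cvtColor(im,cv2.COLOR_BGR2HSV),lo,hi); m=np.zeros_like(h); x,y,w,g=box; m[y:y+g,x:x+w]=h[y:y+g,x:x+w]; return m
rect(mask(s['frame'],(3,90,25),(25,255,255),(325,160,65,88)),s,.030,'holder small top')
rect(mask(s['frame'],(3,90,25),(25,255,255),(335,248,75,118)),s,.030,'holder big top')
rect(mask(t['frame'],(3,90,25),(25,255,255),(175,183,58,64)),t,.030,'holder small scene')
rect(mask(s['frame'],(3,60,25),(25,255,255),(222,150,85,92)),s,.004,'mat top')
rect(mask(t['frame'],(3,60,25),(25,255,255),(250,200,95,72)),t,.004,'mat scene')
a=s['frame'][170:245,125:195];b=s['frame'][160:245,325:395];c=t['frame'][180:250,170:240];d=t['frame'][200:265,385:455]
cv2.imwrite('pics/crop.png',np.vstack([np.hstack([cv2.resize(a,(400,300*400//400),interpolation=2),cv2.resize(b,(400,300),interpolation=2)]),np.hstack([cv2.resize(d,(400,300),interpolation=2),cv2.resize(c,(400,300),interpolation=2)])]))
E
python3 m.py
```

```text
holder small top [ 473.7 -281.1] [199.7 102.4] 9.0 (333, 168, 47, 72)
holder big top [ 170.1 -315. ] [296.3 150.8] 1.7 (343, 255, 58, 105)
holder small scene [ 489.3 -278.4] [219.9 104.8] 8.7 (182, 188, 45, 55)
mat top [504.2  -8.2] [221.1 201.6] 2.3 (229, 158, 71, 77)
mat scene [507.8  -9.4] [221.8 200. ] 2.2 (258, 205, 79, 64)
```

View pics/crop.png

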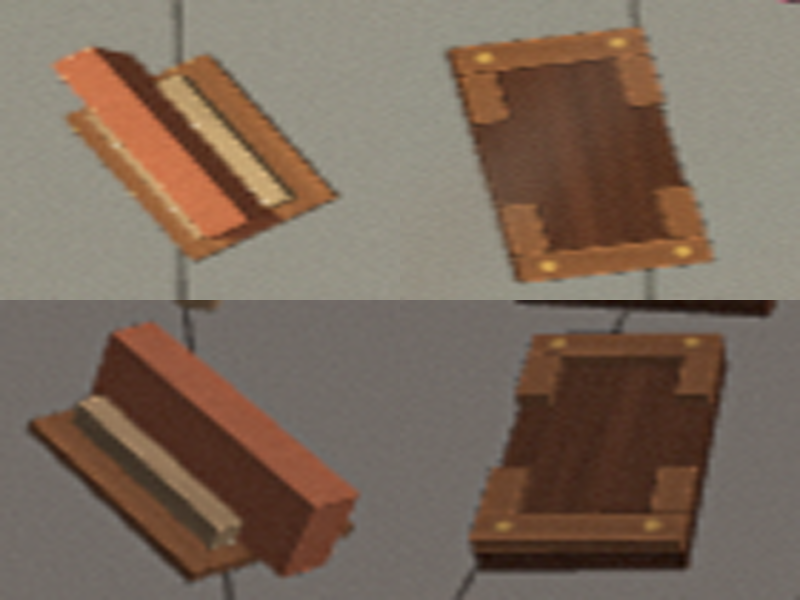

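The crop confirms it: a dark base with a paler border, four brass screws and gaps in the long sides. It measures 200 x 102 mm, against 296 x 151 mm for the other brown one. Next I'll measure the stone's top face in both views, plus the brass screws.

```bash
cat >> m.py <<'E'
print('---')
def big(m): 
    return m
for nm,S,box,lo in(('top',s,(130,175,50,62),(2,120,170)),('scene',t,(395,200,55,62),(0,110,120))):
    hsv=cv2.cvtColor(S['frame'],cv2.COLOR_BGR2HSV)
    m=mask(S['frame'],lo,(14,255,255),box); rect(m,S,.07,'stone '+nm)
for nm,S,box in(('top',s,(330,165,55,80)),('scene',t,(180,185,50,60))):
    x,y,w,h=box; im=S['frame'][y:y+h,x:x+w]; hs=cv2.cvtColor(im,cv2.COLOR_BGR2HSV)
    m=cv2.inRange(hs,(18,100,120),(32,255,255)); n,l,st,c=cv2.connectedComponentsWithStats(m)
    for i in range(1,n): print(nm,st[i,4],c[i]+[x,y],np.round(onz(S,c[i]+[x,y],.031)[0]*1000,1))
E
python3 m.py | sed '1,/---/d'
```

```text
stone top [481.4 313. ] [147.8  29.7] 28.7 (135, 182, 33, 48)
stone scene [484.9 312.1] [148.   23.2] 31.2 (405, 205, 43, 40)
top 4 [362.5 171.5] [ 567.2 -303.1   31. ]
top 6 [339.16666667 175.83333333] [ 556.2 -234.    31. ]
top 5 [373.8 230.6] [ 392.3 -330.3   31. ]
top 4 [350.75 235.  ] [ 381.1 -262.5   31. ]
scene 2 [187.5 232. ] [ 568.3 -304.6   31. ]
scene 1 [214. 232.] [ 557.9 -234.    31. ]
```

The stone is at (483, 312), yaw 30°, with a top face of about 148 x 25 mm at 70 mm height, which matches its stated size. The holder is at (475, -282), yaw 9°; screw spacing and outline agree. I'll start moving.

Emit:
{"name": "carry_out", "arguments": {"targets": [[[37,-31,0,0,0,0,0],[37,-31,0,0,0,0,0],[37,-31,0,0,0,0,0],[37,-31,0,0,0,0,0],[37,-31,0,0,0,0,0],[37,-31,0,0,0,0,0],[37,-31,0,0,0,0,0],[37,-31,0,0,0,0,0]]]}}

```text
time_s: 0.9
tcp_pos: [0.4071, -0.3214, 0.2309]
tool_rot: [0.989, 0.146, -0.0, -0.0]
ft_force: [0.2, -0.1, -0.2]
finger_gap: 0.0854
finger_force: 0.0
```

Emit:
{"name": "carry_out", "arguments": {"targets": [[[37,-31,0,0,0,0,0],[37,-31,0,0,0,0,0],[37,-31,0,0,0,0,0],[37,-31,0,0,0,0,0],[10,-45,0,0,0,0,0],[10,-45,0,0,0,0,0],[10,-45,0,0,0,0,0],[10,-45,0,0,0,0,0]]]}}

```text
time_s: 1.7
tcp_pos: [0.4981, 0.0238, 0.2308]
tool_rot: [0.989, 0.146, -0.0, -0.0]
ft_force: [0.8, 0.3, 0.2]
finger_gap: 0.0855
finger_force: 0.0
```

Emit:
{"name": "carry_out", "arguments": {"targets": [[[10,-45,0,0,0,0,0],[10,-45,0,0,0,0,0],[10,-45,0,0,0,0,0],[10,-45,0,0,0,0,0],[0,0,0,0,0,-0.1,0],[0,0,0,0,0,-0.13,0],[0,0,0,0,0,0,0]]]}}

```text
time_s: 2.4
tcp_pos: [0.4846, 0.2063, 0.2307]
tool_rot: [0.966, 0.259, -0.001, 0.0]
ft_force: [0.8, 0.7, 0.4]
finger_gap: 0.0853
finger_force: 0.0
```

```bash
cat >> h.py <<'E'
from scipy.spatial.transform import Rotation as Ro
def st(): return bot.read_state()
def to(p,yaw=None,s=None):
    "delta in tool axes (mm) to target p (mm), and yaw turn rz for a down tool"
    s=s or st(); R=Ro.from_quat(s['tool_rot']); d=R.inv().apply(np.array(p)-s['tcp_pos']*1000)
    x=R.apply([1,0,0]); y=np.degrees(np.arctan2(x[1],x[0]))
    print('t',s['time_s'],'tcp',np.round(s['tcp_pos']*1000,1),'j',np.round(s['joint_positions'],2),'yaw',round(y,2),'z',np.round(R.apply([0,0,1]),3),'F',np.round(s['ft_force'],1),'gap',round(s['finger_gap']*1000,1))
    print('delta tool',np.round(d,1),'rz',None if yaw is None else round(np.radians(y-yaw),3))
E
python3 -c "
from h import *
to([483,312.5,120],30)"
```

```text
t 2.4 tcp [484.6 206.3 230.7] j [ 0.36 -0.02  1.92 -0.    1.24  1.4 ] yaw 30.05 z [-0.001 -0.    -1.   ] F [0.8 0.7 0.4] gap 85.3
delta tool [ 51.9 -92.7 110.6] rz 0.001
```

Emit:
{"name": "carry_out", "arguments": {"targets": [[[26,-46,0,0,0,0,0],[26,-46.7,0,0,0,0,0],[0,0,40,0,0,0,0],[0,0,40,0,0,0,0],[0,0,40,0,0,0,0],[0,0,40,0,0,0,0],[0,0,26,0,0,0,0],[0,0,0,0,0,0,0]]]}}

```text
time_s: 3.2
tcp_pos: [0.4802, 0.303, 0.0403]
tool_rot: [0.966, 0.257, -0.005, 0.001]
ft_force: [-0.2, -0.4, 0.2]
finger_gap: 0.0854
finger_force: 0.0
```

```bash
python3 -c "
from h import *
to([483,312.5,43],30); a=snap('scene','s1')['frame'];b=snap('top','t1')['frame']
cv2.imwrite('pics/g1.png',np.hstack([cv2.resize(a[150:290,360:500],(400,400)),cv2.resize(b[150:270,100:220],(400,400))]))"
```

```text
t 3.2 tcp [480.2 303.   40.3] j [0.52 0.26 1.99 0.   0.9  1.57] yaw 29.75 z [-0.009 -0.005 -1.   ] F [-0.2 -0.4  0.2] gap 85.4
delta tool [ 7.1 -6.8 -2.8] rz -0.004
```

View pics/g1.png

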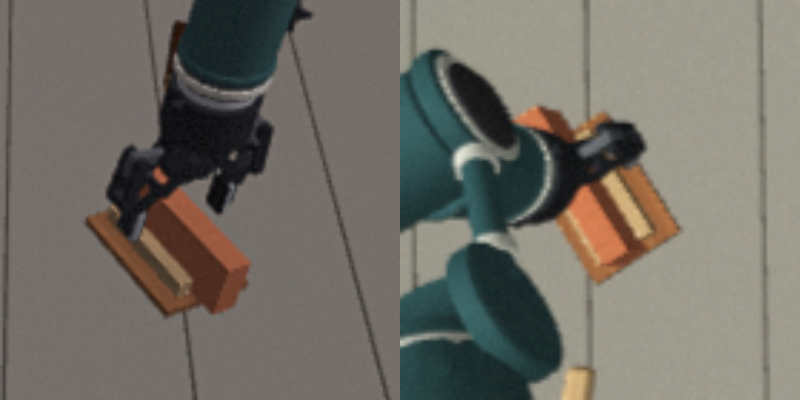

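The fingers straddle the stone (scene crop at about 190,190). I'll centre the gripper and close it.

Emit:
{"name": "carry_out", "arguments": {"targets": [[[7,-7,-3,0,0,0,0],[0,0,0,0,0,0,0.4],[0,0,0,0,0,0,0.6],[0,0,0,0,0,0,0.8],[0,0,0,0,0,0,1],[0,0,0,0,0,0,1],[0,0,0,0,0,0,1]]]}}

```text
time_s: 4.0
tcp_pos: [0.4871, 0.3154, 0.0489]
tool_rot: [0.966, 0.258, 0.0, -0.0]
ft_force: [-0.9, -0.4, 5.2]
finger_gap: 0.024
finger_force: 61.0
```

```bash
python3 -c "
from h import *
to([483,312.5,43],30);print(st()['finger_force'])"
```

```text
t 4.0 tcp [487.1 315.4  48.9] j [ 0.53  0.26  1.97 -0.    0.91  1.58] yaw 29.95 z [ 0.001  0.    -1.   ] F [-0.9 -0.4  5.2] gap 24.0
delta tool [-5.   0.5  5.9] rz -0.001
61.020026206970215
```

The grip is shallow because the tool settled 6 mm high, so I'll regrip a little deeper and then lift.

Emit:
{"name": "carry_out", "arguments": {"targets": [[[-4,0,0,0,0,0,0.5],[0,0,5,0,0,0,0.5],[0,0,0,0,0,0,0.5],[0,0,0,0,0,0,1],[0,0,0,0,0,0,1],[0,0,0,0,0,0,1]]]}}

```text
time_s: 4.6
tcp_pos: [0.483, 0.3132, 0.0429]
tool_rot: [0.966, 0.258, -0.0, 0.0]
ft_force: [1.0, -0.4, -1.1]
finger_gap: 0.0237
finger_force: 59.6
```

Emit:
{"name": "carry_out", "arguments": {"targets": [[[0,0,-15,0,0,0,1],[0,0,-30,0,0,0,1],[0,0,-40,0,0,0,1],[0,0,-40,0,0,0,1],[0,0,0,0,0,0,1]]]}}

```text
time_s: 5.1
tcp_pos: [0.4874, 0.3159, 0.1762]
tool_rot: [0.966, 0.258, 0.006, -0.002]
ft_force: [1.4, 1.1, -2.7]
finger_gap: 0.0239
finger_force: 59.5
```

```bash
python3 -c "
from h import *
to([505,-8,170],9);print(st()['finger_force'])"
```

```text
t 5.1 tcp [487.4 315.9 176.2] j [0.53 0.12 1.88 0.   1.13 1.58] yaw 29.95 z [ 0.011  0.007 -1.   ] F [ 1.4  1.1 -2.7] gap 23.9
delta tool [-146.5  289.5    4.2] rz 0.366
59.513227343559265
```

Emit:
{"name": "carry_out", "arguments": {"targets": [[[-17,33,0,0,0,0,1],[-17,33,0,0,0,0,1],[-17,33,0,0,0,0,1],[-17,33,0,0,0,0,1],[-17,33,0,0,0,0,1],[-17,33,0,0,0,0,1],[-17,33,0,0,0,0,1],[-17,33,0,0,0,0,1]]]}}

```text
time_s: 5.9
tcp_pos: [0.4957, 0.0154, 0.167]
tool_rot: [0.966, 0.258, -0.001, -0.0]
ft_force: [0.6, -0.0, -6.0]
finger_gap: 0.0241
finger_force: 59.9
```

Emit:
{"name": "carry_out", "arguments": {"targets": [[[0,0,0,0,0,0.12,1],[0,0,0,0,0,0.12,1],[0,0,0,0,0,0.126,1],[0,0,0,0.14,0,0,1],[0,0,0,0.14,0,0,1],[0,0,0,0.14,0,0,1],[0,0,0,0,0,0,1]]]}}

```text
time_s: 6.6
tcp_pos: [0.4962, 0.0139, 0.1656]
tool_rot: [0.975, 0.074, -0.018, -0.208]
ft_force: [0.5, -0.8, -5.4]
finger_gap: 0.024
finger_force: 61.2
```

```bash
python3 -c "
from h import *
to([505,15,150],9)"
```

```text
t 6.6 tcp [496.2  13.9 165.6] j [-0.29  0.08  2.    0.4   1.27  0.98] yaw 8.7 z [-0.066  0.404 -0.912] F [ 0.5 -0.8 -5.4] gap 24.0
delta tool [ 8.9  6.6 14.1] rz -0.005
```

Emit:
{"name": "carry_out", "arguments": {"targets": [[[2,0,0,0.14,0,0,1],[2,0,0,0.14,0,0,1],[2,0,0,0.14,0,0,1],[2,0,0,0.14,0,0,1],[0,0,0,0.14,0,0,1],[0,0,0,0,0,0,1]]]}}

```text
time_s: 7.2
tcp_pos: [0.503, 0.0178, 0.1625]
tool_rot: [0.844, 0.063, -0.046, -0.53]
ft_force: [-1.2, 0.1, -5.0]
finger_gap: 0.0239
finger_force: 61.8
```

```bash
cat >> h.py <<'E'
def corners():
    "stone edges in hand: bottom (far) and top edges, at both faces; and finger tip back, body corner"
    s=st(); R=Ro.from_quat(s['tool_rot'])
    L=[[x,y,z] for x in(-75,75) for y in(-12.5,12.5) for z in(33,-27)]+[[0,-27,-2],[0,27,-2]]+[[x,y,-73] for x in(-38,38) for y in(-43,43)]
    for n,p in zip(L,R.apply(L)+s['tcp_pos']*1000): print(n,np.round(p,1))
E
python3 -c "
from h import *
to([505,15,150],9); corners()"
```

```text
t 7.2 tcp [503.   17.8 162.5] j [-0.52  0.45  1.9   0.78  1.67  0.6 ] yaw 8.95 z [-0.145  0.889 -0.434] F [-1.2  0.1 -5. ] gap 23.9
delta tool [ 1.6 12.6  2.6] rz -0.001
[-75, -12.5, 33] [423.4  40.9 160.3]
[-75, -12.5, -27] [432.1 -12.5 186.3]
[-75, 12.5, 33] [424.9  30.1 137.8]
[-75, 12.5, -27] [433.6 -23.2 163.8]
[75, -12.5, 33] [571.6  64.2 158.6]
[75, -12.5, -27] [580.3  10.9 184.7]
[75, 12.5, 33] [573.1  53.5 136.1]
[75, 12.5, -27] [5.817e+02 1.000e-01 1.621e+02]
[0, -27, -2] [501.8  27.7 187.7]
[0, 27, -2] [504.9   4.4 139.1]
[-38, -43, -73] [473.6 -34.5 233.4]
[-38, 43, -73] [478.6 -71.5 155.9]
[38, -43, -73] [548.7 -22.7 232.5]
[38, 43, -73] [553.6 -59.7 155. ]
```

Emit:
{"name": "carry_out", "arguments": {"targets": [[[0,22,11,0,0.005,-0.01,1],[0,23,11,0,0,0,1],[0,23,11,0,0,0,1],[0,23,11,0,0,0,1],[0,13,6,0,0,0,1],[0,0,0,0,0,0,1],[0,0,0,0,0,0,1]]]}}

```text
time_s: 7.9
tcp_pos: [0.5066, 0.0182, 0.0539]
tool_rot: [0.845, 0.07, -0.037, -0.529]
ft_force: [0.9, -0.3, -4.7]
finger_gap: 0.0237
finger_force: 61.8
```

```bash
python3 -c "
from h import *
to([505,15,20],9); corners(); a=snap('scene','s2')['frame']
cv2.imwrite('pics/g2.png',cv2.resize(a[120:300,210:450],(800,600)))"
```

```text
t 7.9 tcp [506.6  18.2  53.9] j [-0.52  0.62  1.9   0.78  1.54  0.46] yaw 9.04 z [-0.136  0.889 -0.437] F [ 0.9 -0.3 -4.7] gap 23.7
delta tool [-2.5 31.7 12.2] rz 0.001
[-75, -12.5, 33] [427.   41.1  49.8]
[-75, -12.5, -27] [435.2 -12.2  76. ]
[-75, 12.5, 33] [429.   30.3  27.3]
[-75, 12.5, -27] [437.2 -23.   53.6]
[75, -12.5, 33] [575.2  64.7  51.6]
[75, -12.5, -27] [583.3  11.3  77.8]
[75, 12.5, 33] [577.1  53.9  29.1]
[75, 12.5, -27] [585.3   0.6  55.3]
[0, -27, -2] [504.7  28.   79. ]
[0, 27, -2] [509.    4.8  30.5]
[-38, -43, -73] [475.6 -34.2 124. ]
[-38, 43, -73] [482.4 -71.2  46.7]
[38, -43, -73] [550.7 -22.3 124.9]
[38, 43, -73] [557.5 -59.2  47.6]
```

View pics/g2.png

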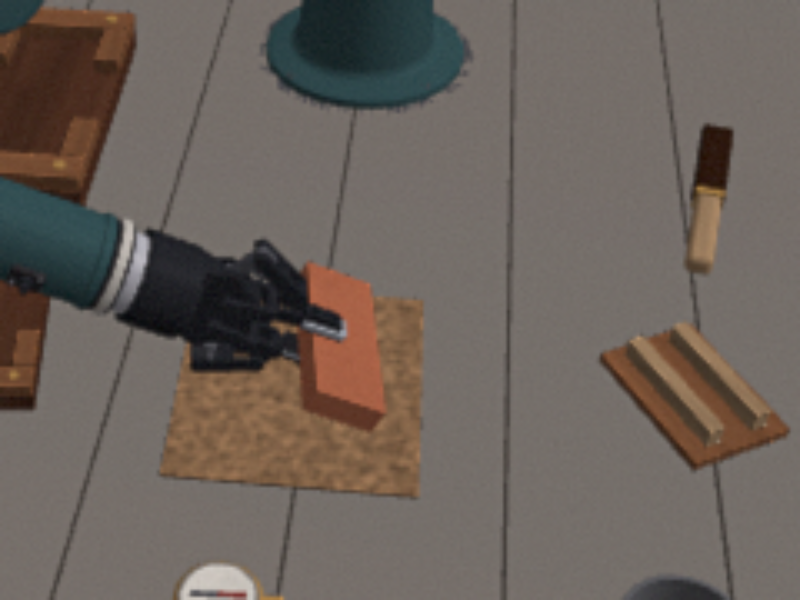

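The stone is held at about 26°, over the mat, with its far long edge at crop (365,415). I'll lower it to contact.

Emit:
{"name": "carry_out", "arguments": {"targets": [[[0,10,5,0,-0.003,0.005,1],[0,8,4,0,0,0,1],[0,0,0,0,0,0,1],[0,0,0,0,0,0,1]]]}}

```text
time_s: 8.35
tcp_pos: [0.506, 0.0182, 0.0325]
tool_rot: [0.844, 0.068, -0.04, -0.53]
ft_force: [0.0, 0.4, -3.9]
finger_gap: 0.0235
finger_force: 61.8
```

Emit:
{"name": "carry_out", "arguments": {"targets": [[[0,1.8,0.9,0,0,0,1],[0,0,0,0,0,0,1],[0,0,0,0,0,0,1]]]}}

```text
time_s: 8.65
tcp_pos: [0.5064, 0.0181, 0.0309]
tool_rot: [0.845, 0.068, -0.039, -0.53]
ft_force: [0.2, 0.0, -4.2]
finger_gap: 0.024
finger_force: 61.9
```

Emit:
{"name": "carry_out", "arguments": {"targets": [[[0,0.9,0.4,0,0,0,1],[0,0,0,0,0,0,1],[0,0,0,0,0,0,1]]]}}

```text
time_s: 8.95
tcp_pos: [0.5065, 0.0181, 0.0303]
tool_rot: [0.844, 0.068, -0.039, -0.53]
ft_force: [-0.6, -0.8, -1.2]
finger_gap: 0.0241
finger_force: 62.0
```

```bash
python3 -c "
from h import *
to([505,15,20],9); corners()"
```

```text
t 8.95 tcp [506.5  18.1  30.3] j [-0.52  0.66  1.89  0.78  1.52  0.44] yaw 8.99 z [-0.138  0.89  -0.435] F [-0.6 -0.8 -1.2] gap 24.1
delta tool [-2.  10.5  1.9] rz -0.0
[-75, -12.5, 33] [426.9  41.1  26.8]
[-75, -12.5, -27] [435.2 -12.2  52.9]
[-75, 12.5, 33] [428.8  30.4   4.3]
[-75, 12.5, -27] [437.1 -23.   30.4]
[75, -12.5, 33] [575.1  64.6  27.7]
[75, -12.5, -27] [583.4  11.2  53.8]
[75, 12.5, 33] [576.9  53.9   5.1]
[75, 12.5, -27] [5.852e+02 5.000e-01 3.120e+01]
[0, -27, -2] [504.8  27.9  55.5]
[0, 27, -2] [508.7   4.8   6.9]
[-38, -43, -73] [475.9 -34.3 100.6]
[-38, 43, -73] [482.2 -71.2  23.1]
[38, -43, -73] [551.  -22.4 101. ]
[38, 43, -73] [557.3 -59.3  23.6]
```

Contact: the force dropped by 3 N and the edge is at z = 4.3 mm. I'll tip it a little further about that edge, then ease the grip.

Emit:
{"name": "carry_out", "arguments": {"targets": [[[0,1.1,-0.4,0.035,0,0,1],[0,0,0,0,0,0,1],[0,1.1,-0.4,0.035,0,0,1],[0,0,0,0,0,0,1],[0,0,0,0,0,0,1]]]}}

```text
time_s: 9.45
tcp_pos: [0.5069, 0.0163, 0.0314]
tool_rot: [0.824, 0.067, -0.042, -0.561]
ft_force: [-3.7, 0.3, 15.2]
finger_gap: 0.0242
finger_force: 62.0
```

```bash
python3 -c "
from h import *
to([505,15,20],9); corners()"
```

```text
t 9.45 tcp [506.9  16.3  31.4] j [-0.54  0.71  1.87  0.8   1.58  0.41] yaw 9.06 z [-0.144  0.919 -0.366] F [-3.7  0.3 15.2] gap 24.2
delta tool [-2.2 10.9  3.3] rz 0.001
[-75, -12.5, 33] [427.3  39.3  30.4]
[-75, -12.5, -27] [436.  -15.9  52.3]
[-75, 12.5, 33] [428.9  30.3   7.1]
[-75, 12.5, -27] [437.6 -24.9  29.1]
[75, -12.5, 33] [575.4  62.9  31.5]
[75, -12.5, -27] [584.1   7.8  53.4]
[75, 12.5, 33] [577.1  53.9   8.2]
[75, 12.5, -27] [585.7  -1.2  30.2]
[0, -27, -2] [505.5  24.2  57.2]
[0, 27, -2] [509.    4.7   7. ]
[-38, -43, -73] [477.2 -41.3  97.8]
[-38, 43, -73] [482.7 -72.3  17.8]
[38, -43, -73] [552.2 -29.3  98.4]
[38, 43, -73] [557.7 -60.4  18.4]
```

The finger back met the mat (15 N), so 25° is about as low as it goes. I'll back off and open slightly, keeping the lower finger under the stone.

Emit:
{"name": "carry_out", "arguments": {"targets": [[[0,-1.6,0.6,-0.05,0,0,1],[0,0,0,0,0,0,1],[0,-3,0,0,0,0,0.65],[0,-3,0,0,0,0,0.58],[0,0,0,0,0,0,0.58],[0,0,0,0,0,0,0.58]]]}}

```text
time_s: 10.05
tcp_pos: [0.5056, 0.0201, 0.0343]
tool_rot: [0.839, 0.067, -0.04, -0.538]
ft_force: [-0.1, 0.1, -3.7]
finger_gap: 0.0359
finger_force: 1.4
```

```bash
python3 -c "
from h import *
to([505,15,20],9); corners(); a=snap('scene','s3')['frame']
cv2.imwrite('pics/g3.png',cv2.resize(a[180:276,250:378],(800,600)))"
```

```text
t 10.05 tcp [505.6  20.1  34.3] j [-0.52  0.67  1.89  0.79  1.53  0.44] yaw 9.01 z [-0.14   0.898 -0.417] F [-0.1  0.1 -3.7] gap 35.9
delta tool [-1.5 15.   1.5] rz 0.0
[-75, -12.5, 33] [426.   43.1  31.5]
[-75, -12.5, -27] [434.5 -10.7  56.6]
[-75, 12.5, 33] [427.8  32.9   8.8]
[-75, 12.5, -27] [436.2 -21.   33.8]
[75, -12.5, 33] [574.2  66.6  32.2]
[75, -12.5, -27] [582.6  12.8  57.3]
[75, 12.5, 33] [575.9  56.3   9.5]
[75, 12.5, -27] [584.4   2.5  34.5]
[0, -27, -2] [504.   29.4  59.7]
[0, 27, -2] [507.8   7.2  10.6]
[-38, -43, -73] [475.3 -33.7 103.6]
[-38, 43, -73] [481.3 -69.1  25.5]
[38, -43, -73] [550.4 -21.8 104. ]
[38, 43, -73] [556.4 -57.2  25.9]
```

View pics/g3.png

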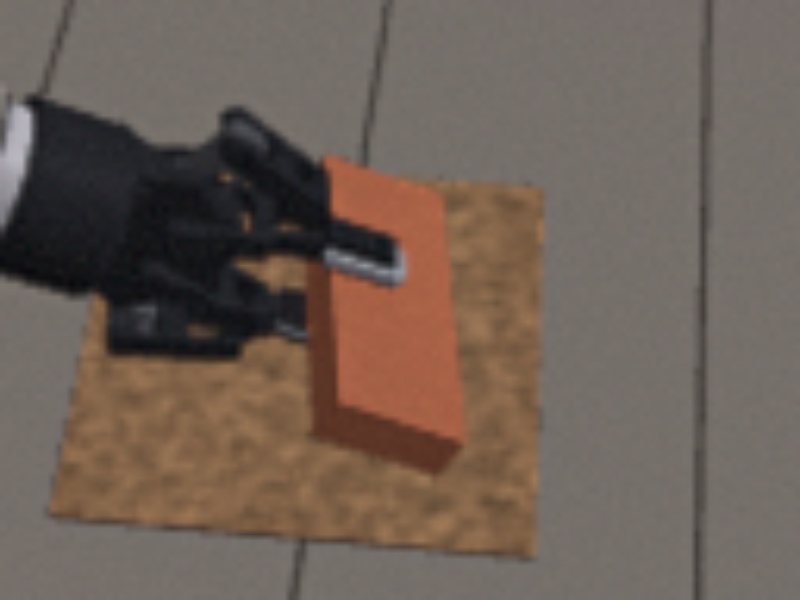

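The stone now rests on its far edge on the mat and on the lower finger. I'll open wider without moving the lower finger, then turn the tool steeper about its lower tip so the stone comes down lower.

Emit:
{"name": "carry_out", "arguments": {"targets": [[[0,-3,0,0,0,0,0.51],[0,-3,0,0,0,0,0.44],[0,-3,0,0,0,0,0.37],[0,-3,0,0,0,0,0.3],[0,0,0,0,0,0,0.3]]]}}

```text
time_s: 10.6
tcp_pos: [0.505, 0.0252, 0.0462]
tool_rot: [0.839, 0.068, -0.04, -0.538]
ft_force: [-0.6, -0.4, -3.5]
finger_gap: 0.0599
finger_force: 1.3
```

Emit:
{"name": "carry_out", "arguments": {"targets": [[[0,0.9,3,-0.1,0,0,0.3],[0,0.9,3,-0.1,0,0,0.3],[0,0.9,3,-0.1,0,0,0.3],[0,0.9,3,-0.1,0,0,0.3],[0,0.9,3,-0.1,0,0,0.3],[0,0,0,0,0,0,0.3],[0,0,0,0,0,0,0.3]]]}}

```text
time_s: 11.3
tcp_pos: [0.5043, 0.0346, 0.0344]
tool_rot: [0.946, 0.076, -0.021, -0.314]
ft_force: [1.0, -0.7, -0.1]
finger_gap: 0.0602
finger_force: 0.7
```

```bash
python3 -c "
from h import *
to([505,15,20],9)
s=st();R=Ro.from_quat(s['tool_rot']);print(np.round(R.apply([[0,30,-9],[0,42,-9],[0,-30,-9]])+s['tcp_pos']*1000,1)); a=snap('scene','s4')['frame']
cv2.imwrite('pics/g4.png',cv2.resize(a[180:276,250:378],(800,600)))"
```

```text
t 11.3 tcp [504.3  34.6  34.4] j [-0.35  0.36  2.04  0.61  1.16  0.69] yaw 9.06 z [-0.088  0.591 -0.801] F [ 1.  -0.7 -0.1] gap 60.2
delta tool [-2.5 24.1 -0.1] rz 0.001
[[509.    5.5  23.6]
 [510.5  -4.   16.5]
 [501.2  53.   59.5]]
```

View pics/g4.png

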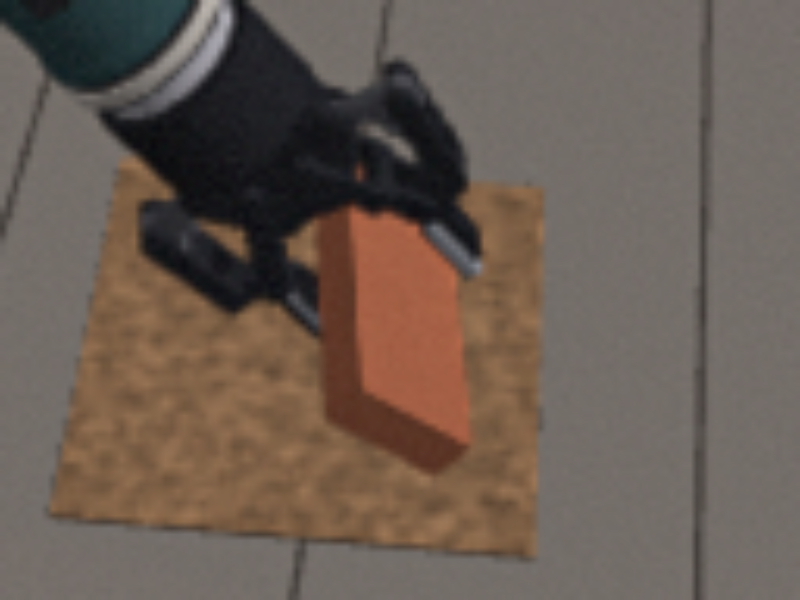

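The stone still leans on the lower finger, whose tip is about 12 mm above the mat. I'll lower straight down to bring the stone with it.

Emit:
{"name": "carry_out", "arguments": {"targets": [[[0,1.8,2.4,0,0,0,0.3],[0,1.8,2.4,0,0,0,0.3],[0,1.8,2.4,0,0,0,0.3],[0,0,0,0,0,0,0.3],[0,0,0,0,0,0,0.3]]]}}

```text
time_s: 11.85
tcp_pos: [0.5033, 0.0342, 0.0239]
tool_rot: [0.946, 0.075, -0.023, -0.314]
ft_force: [0.8, -0.5, -1.2]
finger_gap: 0.0597
finger_force: 0.9
```

Emit:
{"name": "carry_out", "arguments": {"targets": [[[0,0.9,1.2,0,0,0,0.3],[0,0.0,0,0,0,0,0.3],[0,0,0,0,0,0,0.3]]]}}

```text
time_s: 12.15
tcp_pos: [0.5036, 0.0344, 0.0229]
tool_rot: [0.946, 0.075, -0.022, -0.314]
ft_force: [-0.1, -1.3, -0.1]
finger_gap: 0.0596
finger_force: 1.0
```

```bash
python3 -c "
from h import *
to([505,15,20],9)
s=st();R=Ro.from_quat(s['tool_rot']);print(np.round(R.apply([[0,30,-9],[0,42,-9],[0,-30,-9]])+s['tcp_pos']*1000,1)); a=snap('scene','s5')['frame']; b=snap('top','t5')['frame']
cv2.imwrite('pics/g5.png',np.hstack([cv2.resize(a[180:276,270:366],(400,400)),cv2.resize(b[150:246,220:316],(400,400))]))"
```

```text
t 12.15 tcp [503.6  34.4  22.9] j [-0.35  0.38  2.04  0.61  1.15  0.68] yaw 9.01 z [-0.09   0.591 -0.802] F [-0.1 -1.3 -0.1] gap 59.6
delta tool [-1.7 17.2 -9.3] rz 0.0
[[508.3   5.3  12.2]
 [509.8  -4.2   5. ]
 [500.5  52.8  48. ]]
```

View pics/g5.png

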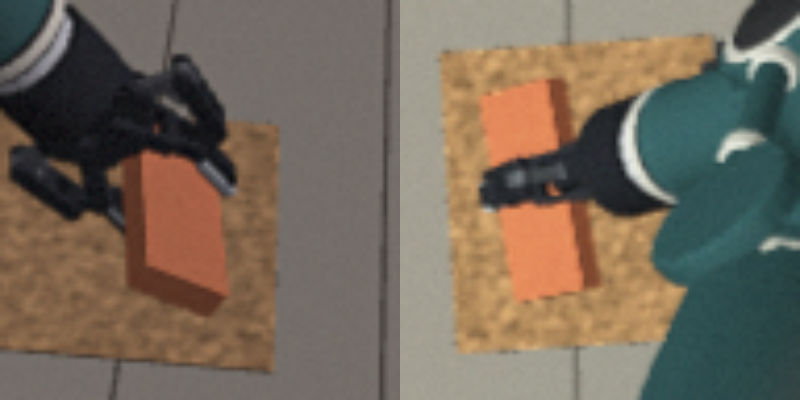

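```bash
python3 -c "
from h import *
s=pickle.load(open('t5.pkl','rb'))
im=s['frame'];h=cv2.inRange(cv2.cvtColor(im,cv2.COLOR_BGR2HSV),(2,130,170),(12,255,255));h[:160]=0;h[240:]=0;h[:,:225]=0;h[:,275:]=0
for r in (178,185,200,210): 
  c=np.where(h[r])[0]; 
  if len(c): print(r,c.min(),c.max(),np.round(onz(s,[[c.min()-.5,r]],.028)*1000,1),np.round(onz(s,[[c.max()+.5,r]],.045)*1000,1))
"
```

```text
178 240 256 [[557.9  61.3  28. ]] [[554.5   9.4  45. ]]
185 241 257 [[536.9  58.8  28. ]] [[533.9   6.9  45. ]]
200 244 260 [[492.1  50.8  28. ]] [[489.7  -0.9  45. ]]
210 245 262 [[462.4  48.4  28. ]] [[460.4  -6.1  45. ]]
```

Emit:
{"name": "carry_out", "arguments": {"targets": [[[0,1.1,3.7,-0.12,0,0,0.3],[0,1.1,3.7,-0.12,0,0,0.3],[0,0,0,0,0,0,0.3],[0,0,0,0,0,0,0.3]]]}}

```text
time_s: 12.65
tcp_pos: [0.5033, 0.0374, 0.016]
tool_rot: [0.977, 0.079, -0.013, -0.199]
ft_force: [0.9, -0.5, -1.6]
finger_gap: 0.0597
finger_force: 0.6
```

Emit:
{"name": "carry_out", "arguments": {"targets": [[[0,0.8,1.8,0,0,0,0.3],[0,0,0,0,0,0,0.3],[0,0.8,1.8,0,0,0,0.3],[0,0,0,0,0,0,0.3],[0,0,0,0,0,0,0.3]]]}}

```text
time_s: 13.15
tcp_pos: [0.5038, 0.0362, 0.013]
tool_rot: [0.977, 0.077, -0.013, -0.2]
ft_force: [-3.7, -1.4, 13.9]
finger_gap: 0.0599
finger_force: 8.3
```

```bash
cat >> h.py <<'E'
def tips(g,b=9):
    s=st();R=Ro.from_quat(s['tool_rot']);print(np.round(R.apply([[0,g/2,-b],[0,g/2+12,-b],[0,-g/2,-b]])+s['tcp_pos']*1000,1))
def face(fn,z1,z2):
    s=snap('top',fn);h=cv2.inRange(cv2.cvtColor(s['frame'],cv2.COLOR_BGR2HSV),(2,130,170),(12,255,255));h[:160]=0;h[240:]=0;h[:,:225]=0;h[:,290:]=0
    for r in (178,185,200,210):
        c=np.where(h[r])[0]
        if len(c): print(r,c.min(),c.max(),np.round(onz(s,[[c.min()-.5,r]],z1)*1000,1),np.round(onz(s,[[c.max()+.5,r]],z2)*1000,1))
E
python3 -c "
from h import *
to([505,15,20],9);tips(60);face('t6',.028,.04)"
```

```text
t 13.15 tcp [503.8  36.2  13. ] j [-0.23  0.28  2.1   0.46  0.97  0.88] yaw 8.96 z [-0.057  0.388 -0.92 ] F [-3.7 -1.4 13.9] gap 59.9
delta tool [ -2.1  16.7 -14.7] rz -0.001
[[508.6   5.4   9.5]
 [510.4  -5.5   4.8]
 [499.9  59.9  33.1]]
178 237 254 [[558.1  70.3  28. ]] [[555.3  15.7  40. ]]
185 239 249 [[537.1  64.7  28. ]] [[535.   30.8  40. ]]
200 244 254 [[492.1  50.8  28. ]] [[490.5  17.1  40. ]]
210 243 254 [[462.5  54.3  28. ]] [[461.2  17.7  40. ]]
```

The fingertip is on the mat with its inner corner about 9 mm up. I'll open fully and slide the finger out from under the stone, which lowers it the last few millimetres.

Emit:
{"name": "carry_out", "arguments": {"targets": [[[0,0,-2,0,0,0,0.15],[0,5,-3,0,0,0,0],[0,8,-4,0,0,0,0],[0,8,-4,0,0,0,0],[0,0,0,0,0,0,0],[0,0,0,0,0,0,0]]]}}

```text
time_s: 13.8
tcp_pos: [0.5074, 0.0119, 0.0152]
tool_rot: [0.977, 0.077, -0.013, -0.198]
ft_force: [0.1, 0.3, -0.2]
finger_gap: 0.0857
finger_force: 0.0
```

```bash
python3 -c "
from h import *
to([505,15,20],9);tips(85,13);face('t7',.028,.03)"
```

```text
t 13.8 tcp [507.4  11.9  15.2] j [-0.27  0.29  2.08  0.44  0.99  0.85] yaw 8.95 z [-0.056  0.386 -0.921] F [ 0.1  0.3 -0.2] gap 85.7
delta tool [-1.8 -5.1 -3.1] rz -0.001
[[514.3 -31.8  10.6]
 [516.  -42.7   5.9]
 [501.9  45.5  43.8]]
178 242 261 [[557.7  55.4  28. ]] [[555.9  -4.2  30. ]]
185 243 257 [[536.8  52.8  28. ]] [[535.4   8.1  30. ]]
200 246 264 [[491.9  44.8  28. ]] [[490.4 -11.7  30. ]]
210 248 262 [[462.1  39.5  28. ]] [[461.   -5.1  30. ]]
```

The stone is down: force is zero and the face is 60 mm wide. I'll lift clear, turn the tool vertical and measure.

Emit:
{"name": "carry_out", "arguments": {"targets": [[[0,-12,-28,0,0,0,0],[0,-16,-37,0,0,0,0],[0,-16,-37,0,0,0,0],[0,0,0,-0.13,0,0,0],[0,0,0,-0.13,0,0,0],[0,0,0,-0.14,0,0,0],[0,-45,-20,0,0,0,0],[0,0,0,0,0,0,0]]]}}

```text
time_s: 14.65
tcp_pos: [0.4998, 0.0623, 0.1489]
tool_rot: [0.997, 0.081, 0.005, -0.001]
ft_force: [0.4, -0.7, -0.1]
finger_gap: 0.0854
finger_force: 0.0
```

```bash
cat >> h.py <<'E'
def stone(fn,z,box=(225,150,85,95),v=170,cam='top',hi=14):
    s=snap(cam,fn); h=cv2.inRange(cv2.cvtColor(s['frame'],cv2.COLOR_BGR2HSV),(1,130,v),(hi,255,255)); m=np.zeros_like(h);x,y,w,g=box;m[y:y+g,x:x+w]=h[y:y+g,x:x+w]
    c=max(cv2.findContours(m,0,2)[0],key=cv2.contourArea); P=onz(s,c[:,0,:],z)[:,:2]*1000
    r=cv2.minAreaRect(P.astype(np.float32)); print(cam,np.round(r[0],1),np.round(r[1],1),round(r[2],2),cv2.boundingRect(c)); return s
E
python3 -c "
from h import *
to([505,15,150],9);a=stone('t8',.029);b=stone('s8',.029,(260,180,95,95),100,'scene')
cv2.imwrite('pics/g8.png',np.hstack([cv2.resize(b['frame'][180:276,260:356],(400,400)),cv2.resize(a['frame'][150:246,220:316],(400,400))]))"
```

```text
t 14.65 tcp [499.8  62.3 148.9] j [0.07 0.   2.06 0.   1.07 1.48] yaw 9.32 z [ 0.009  0.003 -1.   ] F [ 0.4 -0.7 -0.1] gap 85.4
delta tool [-2.5 47.5 -1.2] rz 0.006
top [507.3  17.9] [151.6  61.9] 9.3 (245, 168, 25, 54)
scene [513.3  17.3] [160.3  59.7] 9.54 (297, 210, 26, 44)
```

View pics/g8.png

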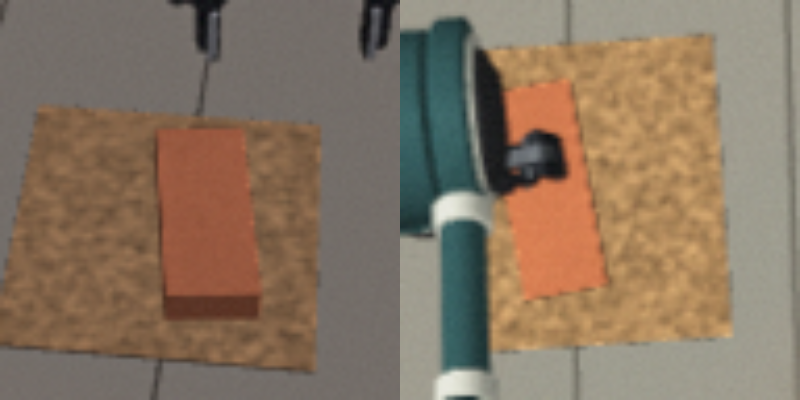

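The stone lies flat on the mat at (508, 17.5), yaw 9.3°, and is released. Now I'll take it by its long sides.

Emit:
{"name": "carry_out", "arguments": {"targets": [[[0,23,0,0,0,0,0],[0,22,0,0,0,0,0],[0,0,25,0,0,0,0],[0,0,25,0,0,0,0],[0,0,25,0,0,0,0],[0,0,0,0,0,0,0],[0,0,0,0,0,0,0]]]}}

```text
time_s: 15.45
tcp_pos: [0.506, 0.0121, 0.0706]
tool_rot: [0.997, 0.078, 0.001, -0.0]
ft_force: [0.3, 0.2, 0.1]
finger_gap: 0.0855
finger_force: 0.0
```

```bash
python3 -c "
from h import *
to([508,17.5,0],9.3)"
```

```text
t 15.45 tcp [506.   12.1  70.6] j [-0.03  0.11  2.11  0.    0.92  1.39] yaw 8.92 z [ 0.003  0.001 -1.   ] F [0.3 0.2 0.1] gap 85.5
delta tool [ 2.7 -5.  70.6] rz -0.007
```

Emit:
{"name": "carry_out", "arguments": {"targets": [[[2.5,-5,0,0,0,-0.006,0],[0,0,25,0,0,0,0],[0,0,25,0,0,0,0],[0,0,14,0,0,0,0],[0,0,0,0,0,0,0],[0,0,0,0,0,0,0]]]}}

```text
time_s: 16.05
tcp_pos: [0.5096, 0.0186, 0.0083]
tool_rot: [0.997, 0.082, 0.003, -0.0]
ft_force: [0.2, -0.2, 0.6]
finger_gap: 0.0856
finger_force: 0.0
```

```bash
python3 -c "
from h import *
to([508,17.5,0],9.3)"
```

```text
t 16.05 tcp [509.6  18.6   8.3] j [-0.01  0.2   2.14  0.    0.79  1.39] yaw 9.36 z [ 0.006  0.001 -1.   ] F [ 0.2 -0.2  0.6] gap 85.6
delta tool [-1.8  0.8  8.2] rz 0.001
```

Emit:
{"name": "carry_out", "arguments": {"targets": [[[-1.5,0,4,0,-0.004,0,0],[0,0,3.5,0,0,0,0],[0,0,0,0,0,0,0.15],[0,0,0,0,0,0,0.3],[0,0,0,0,0,0,1],[0,0,0,0,0,0,1],[0,0,0,0,0,0,1]]]}}

```text
time_s: 16.75
tcp_pos: [0.508, 0.0179, 0.0007]
tool_rot: [0.997, 0.082, 0.001, 0.0]
ft_force: [-1.0, -1.7, 5.4]
finger_gap: 0.0585
finger_force: 67.0
```

```bash
python3 -c "
from h import *
to([508,17.5,0],9.3);stone('s9',.029,(260,180,95,95),100,'scene')"
```

```text
t 16.75 tcp [508.   17.9   0.7] j [-0.01  0.22  2.15 -0.    0.78  1.39] yaw 9.36 z [ 0.002 -0.    -1.   ] F [-1.  -1.7  5.4] gap 58.5
delta tool [-0.1  0.4  0.7] rz 0.001
scene [527.7  21.9] [110.7  60.2] 7.02 (299, 220, 24, 31)
```

Gripped: the gap is 58.5 mm and the tool's sideways position matches the camera value. I'll lift and carry it to the holder.

Emit:
{"name": "carry_out", "arguments": {"targets": [[[0,0,-10,0,0,0,1],[0,0,-25,0,0,0,1],[0,0,-25,0,0,0,1],[-10,36,0,0,0,0,1],[-10,36,0,0,0,0,1],[-10,36,0,0,0,0,1],[-10,36,0,0,0,0,1],[-10,36,0,0,0,0,1]]]}}

```text
time_s: 17.6
tcp_pos: [0.4859, -0.1683, 0.0593]
tool_rot: [0.997, 0.082, -0.0, -0.001]
ft_force: [0.2, -0.2, -4.0]
finger_gap: 0.0589
finger_force: 66.5
```

Emit:
{"name": "carry_out", "arguments": {"targets": [[[-10,36,0,0,0,0,1],[-10,36,0,0,0,0.004,1],[-10,36,0,0,0,0,1],[0,0,0,0,0,0,1],[0,0,0,0,0,0,1],[0,0,0,0,0,0,1]]]}}

```text
time_s: 18.2
tcp_pos: [0.4741, -0.2778, 0.059]
tool_rot: [0.997, 0.079, -0.0, -0.001]
ft_force: [0.3, -0.6, -5.0]
finger_gap: 0.0587
finger_force: 66.9
```

```bash
python3 -c "
from h import *
to([474.9,-282.4,40],9.1);print(st()['finger_force'])"
```

```text
t 18.2 tcp [ 474.1 -277.8   59. ] j [-0.58  0.2   2.03  0.    0.92  0.83] yaw 9.12 z [-0.     0.002 -1.   ] F [ 0.3 -0.6 -5. ] gap 58.7
delta tool [ 0.   4.7 19. ] rz 0.0
66.89126372337341
```

Emit:
{"name": "carry_out", "arguments": {"targets": [[[0,4.5,0,0,0,0,1],[0,0,12,0,0,0,1],[0,0,12,0,0,0,1],[0,0,0,0,0,0,1],[0,0,0,0,0,0,1]]]}}

```text
time_s: 18.7
tcp_pos: [0.4749, -0.2825, 0.0346]
tool_rot: [0.997, 0.08, -0.0, -0.001]
ft_force: [-0.5, -0.5, -5.0]
finger_gap: 0.059
finger_force: 66.8
```

```bash
python3 -c "
from h import *
to([474.9,-282.4,40],9.1);z=st()['tcp_pos'][2]+.0283
a=stone('t10',z,(325,150,75,95));b=stone('s10',z,(170,170,70,80),110,'scene')
cv2.imwrite('pics/g10.png',np.hstack([cv2.resize(b['frame'][175:255,165:245],(400,400),interpolation=2),cv2.resize(a['frame'][160:245,320:405],(400,400),interpolation=2)]))"
```

```text
t 18.7 tcp [ 474.9 -282.5   34.6] j [-0.58  0.24  2.03  0.    0.87  0.83] yaw 9.15 z [-0.001  0.002 -1.   ] F [-0.5 -0.5 -5. ] gap 59.0
delta tool [-0.  -0.1 -5.4] rz 0.001
top [ 423.8 -295.2] [54.1 45.7] 88.13 (354, 212, 20, 17)
scene [ 519.2 -265.9] [168.5  93.7] 8.18 (182, 192, 38, 44)
```

View pics/g10.png

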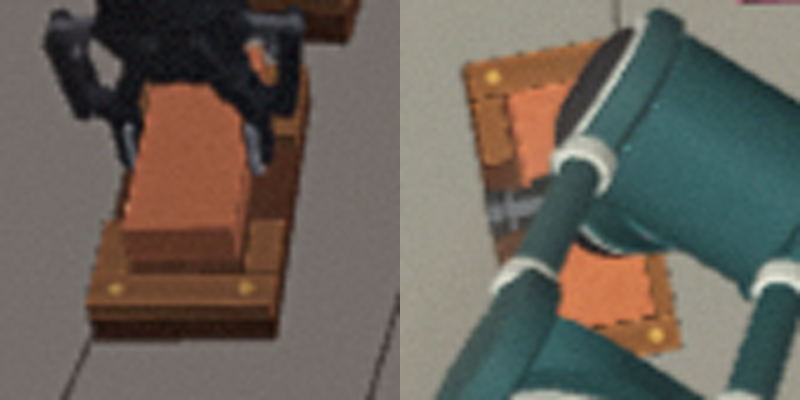

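The scene view shows the stone's front end sitting inside the end border (crop 180,250), and both views look aligned. I'll get numbers for the stone's edges in the holder's frame.

```bash
python3 -c "
from h import *
s=pickle.load(open('t10.pkl','rb')); z=.0629
def uv(P): 
    d=P[:,:2]*1000-[474.2,-282.5]; a=np.radians(9.1); return d@np.array([[np.cos(a),-np.sin(a)],[np.sin(a),np.cos(a)]])
U=8; im=cv2.resize(s['frame'],None,fx=U,fy=U,interpolation=cv2.INTER_CUBIC)
h=cv2.inRange(cv2.cvtColor(im,cv2.COLOR_BGR2HSV),(1,150,170),(14,255,255)); m=np.zeros_like(h); m[160*U:245*U,325*U:400*U]=h[160*U:245*U,325*U:400*U]
ys,xs=np.where(m); q=uv(onz(s,np.c_[(xs+.5)/U-.5,(ys+.5)/U-.5],z))
for nm,sel,f in(('u+',(abs(q[:,1]-15)<8)&(q[:,0]>40),0),('u-',(abs(q[:,1])<18)&(q[:,0]<-30),0),('v+',(abs(q[:,0]-60)<10),1),('v-',(abs(q[:,0]+60)<10),1)):
    k=q[sel]
    if len(k): 
        o=np.round(k[:,1-f]/2); g=[ (k[o==i,f].max() if nm[1]=='+' else k[o==i,f].min()) for i in np.unique(o)]; print(nm,np.round(np.median(g),1),np.round(np.std(g),1),len(k))
for n in('t10','top0'):
  s=pickle.load(open(n+'.pkl','rb')); hs=cv2.cvtColor(s['frame'],cv2.COLOR_BGR2HSV)[160:245,325:395]
  w=np.clip(hs[:,:,2].astype(float)-110,0,None)*((hs[:,:,0]>17)&(hs[:,:,0]<33)&(hs[:,:,1]>90))
  n,l,stt,c=cv2.connectedComponentsWithStats((w>0).astype(np.uint8))
  for i in range(1,n):
    yy,xx=np.where(l==i); W=w[yy,xx]; p=[(xx*W).sum()/W.sum()+325,(yy*W).sum()/W.sum()+160]; print(stt[i,4],np.round(uv(onz(s,[p],.031)),1))
"
```

```text
u+ 75.4 9.5 3144
u- -74.0 7.3 11368
v+ 32.3 0.4 3807
v- -29.7 0.7 8199
5 [[88.5 34.3]]
5 [[-88.6 -35.3]]
4 [[ 88.6 -35.1]]
6 [[88.6 34.9]]
5 [[-88.5 -34.4]]
4 [[-88.8  34.6]]
```

Offsets of the stone from the pocket centre: u = +0.7 mm, v = +0.6 mm (mean of camera and tool). I'll correct those and lower, watching the force.

Emit:
{"name": "carry_out", "arguments": {"targets": [[[-0.6,0.7,0,0,0,0,1],[0,0,5,0,0,0,1],[0,0,3,0,0,0,1],[0,0,2,0,0,0,1],[0,0,0,0,0,0,1],[0,0,0,0,0,0,1]]]}}

```text
time_s: 19.4
tcp_pos: [0.4753, -0.2842, 0.0257]
tool_rot: [0.997, 0.08, 0.001, -0.0]
ft_force: [-0.2, -0.9, -4.3]
finger_gap: 0.0586
finger_force: 67.0
```

Emit:
{"name": "carry_out", "arguments": {"targets": [[[0,0,1.5,0,0,0,1],[0,0,1.5,0,0,0,1],[0,0,0,0,0,0,1],[0,0,0,0,0,0,1]]]}}

```text
time_s: 19.8
tcp_pos: [0.4753, -0.2842, 0.0228]
tool_rot: [0.997, 0.079, 0.001, -0.0]
ft_force: [0.2, -0.3, -5.6]
finger_gap: 0.0591
finger_force: 67.0
```

```bash
python3 -c "
from h import *
to([474.2,-282.9,14.7],9.1)"
```

```text
t 19.8 tcp [ 475.3 -284.2   22.8] j [-0.58  0.26  2.04  0.    0.84  0.83] yaw 9.12 z [ 0.001  0.    -1.   ] F [ 0.2 -0.3 -5.6] gap 59.1
delta tool [-0.9 -1.4  8.1] rz 0.0
```

The stone's underside is at about 26 mm, already below the border top, with no contact. I'll centre slightly and continue.

Emit:
{"name": "carry_out", "arguments": {"targets": [[[-0.5,-0.7,0,0,0,0,1],[0,0,2,0,0,0,1],[0,0,2,0,0,0,1],[0,0,2,0,0,0,1],[0,0,0,0,0,0,1],[0,0,0,0,0,0,1]]]}}

```text
time_s: 20.4
tcp_pos: [0.4746, -0.2835, 0.0166]
tool_rot: [0.997, 0.079, 0.001, -0.0]
ft_force: [0.2, -0.2, -4.3]
finger_gap: 0.0588
finger_force: 67.0
```

Emit:
{"name": "carry_out", "arguments": {"targets": [[[0,0,1,0,0,0,1],[0,0,0,0,0,0,1],[0,0,0,0,0,0,1]]]}}

```text
time_s: 20.7
tcp_pos: [0.4748, -0.2836, 0.0159]
tool_rot: [0.997, 0.08, 0.001, -0.0]
ft_force: [-0.4, -0.4, -3.9]
finger_gap: 0.0591
finger_force: 67.0
```

Emit:
{"name": "carry_out", "arguments": {"targets": [[[0,0,1,0,0,0,1],[0,0,0,0,0,0,1],[0,0,0,0,0,0,1]]]}}

```text
time_s: 21.0
tcp_pos: [0.4747, -0.2836, 0.0148]
tool_rot: [0.997, 0.08, 0.001, -0.0]
ft_force: [-0.1, 0.4, -4.4]
finger_gap: 0.0586
finger_force: 67.0
```

Emit:
{"name": "carry_out", "arguments": {"targets": [[[0,0,0.6,0,0,0,1],[0,0,0,0,0,0,1],[0,0,0,0,0,0,1]]]}}

```text
time_s: 21.3
tcp_pos: [0.4748, -0.2836, 0.0147]
tool_rot: [0.997, 0.079, 0.001, -0.0]
ft_force: [-2.7, 1.5, 2.7]
finger_gap: 0.0588
finger_force: 67.6
```

Emit:
{"name": "carry_out", "arguments": {"targets": [[[0,0,0.6,0,0,0,1],[0,0,0,0,0,0,1],[0,0,0,0,0,0,1]]]}}

```text
time_s: 21.6
tcp_pos: [0.4748, -0.2836, 0.0147]
tool_rot: [0.997, 0.08, 0.001, -0.0]
ft_force: [-3.7, 2.2, 8.0]
finger_gap: 0.0589
finger_force: 68.4
```

It seated at exactly the predicted height (TCP 14.7 mm), with contact force rising. I'll release and retreat.

Emit:
{"name": "carry_out", "arguments": {"targets": [[[0,0,-0.5,0,0,0,0.25],[0,0,0,0,0,0,0.15],[0,0,0,0,0,0,0.05],[0,0,0,0,0,0,0],[0,0,-15,0,0,0,0],[0,0,-35,0,0,0,0],[0,0,-45,0,0,0,0],[0,0,-45,0,0,0,0]]]}}

```text
time_s: 22.4
tcp_pos: [0.4741, -0.2834, 0.1561]
tool_rot: [0.997, 0.079, 0.0, -0.0]
ft_force: [1.8, -0.6, -0.1]
finger_gap: 0.0855
finger_force: 0.0
```

Emit:
{"name": "carry_out", "arguments": {"targets": [[[0,-45,0,0,0,0,0],[0,-45,0,0,0,0,0],[0,-45,0,0,0,0,0],[0,-45,0,0,0,0,0],[0,-45,0,0,0,0,0],[0,-45,0,0,0,0,0],[0,0,0,0,0,0,0],[0,0,0,0,0,0,0]]]}}

```text
time_s: 23.2
tcp_pos: [0.432, -0.0162, 0.1552]
tool_rot: [0.997, 0.081, 0.002, 0.0]
ft_force: [-0.9, -0.6, 0.3]
finger_gap: 0.0854
finger_force: 0.0
```

```bash
python3 -c "
from h import *
to([474.2,-282.9,14.7],9.1); s=stone('t11',.043,(325,150,75,95)); t=stone('s11',.043,(170,170,70,80),110,'scene',9)
for n,a,b in(('top','top0','t11'),('scene','scene0','s11')):
    A,B=[pickle.load(open(x+'.pkl','rb'))['frame'] for x in(a,b)]
    boxes={'top':dict(mug=(148,88,46,42),float=(212,88,34,34),compass=(254,105,34,32),hook=(328,85,34,62)),'scene':dict(mug=(380,290,56,60),float=(305,300,48,48),compass=(258,285,42,32),hook=(165,260,50,65))}[n]
    for k,(x,y,w,h) in boxes.items(): print(n,k,int((cv2.absdiff(A,B)[y:y+h,x:x+w].max(2)>50).sum()))
"
```

```text
t 23.2 tcp [432.  -16.2 155.2] j [-0.1  -0.15  2.18 -0.    1.1   1.31] yaw 9.31 z [ 0.003 -0.    -1.   ] F [-0.9 -0.6  0.3] gap 85.4
delta tool [ -1.9 269.9 140.7] rz 0.004
top [ 471.5 -282.4] [151.5  61.5] 9.2 (343, 177, 30, 54)
scene [ 480.6 -279.9] [153.4  64.5] 9.26 (191, 190, 28, 38)
top mug 0
top float 0
top compass 0
top hook 0
scene mug 0
scene float 0
scene compass 0
scene hook 0
```

The stone is seated flat and square (yaw 9.2° against the holder's 9.1°), and the other objects are unchanged in both views.

```bash
python3 -c "
from h import *
print(bot.close_job())"
```

```text
the job is handed in; nothing more can be done
None
```

The stone is seated flat and square in the smaller brown holder's pocket and released, after being laid on the mat and regripped by its long sides. The job was handed in at about 23 s; the last few millimetres onto the mat were a slide off the fingertip.

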